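# Free the seized conditioner carriage and run it home

### The arm

A 6-joint arm with a two-finger parallel gripper is mounted at the origin on the work surface. World frame = base frame: x ahead of the robot, y to its left, z up, the work surface at z = 0. Lengths are in m, angles in degrees, forces in N, time in s.
With the tool pointing down it reaches from about 0.3 to 0.775 m from the base axis. Payload 14.6 kg.
Tool frame: the origin (TCP) lies at the very end of the fingers, on their centre line; the grasp point (between the pads) lies 19 mm behind it (manip.pinch_z is the distance from the TCP to the grasp point, in m); z points along the fingers, x is the direction in which the jaws open and shut, and the axes are right-handed (so a half turn about z gives the same grasp; the last joint's range is limited). The gripper opens to 94 mm and grips with 3 to 60 N. Pads are 16 mm wide; open, the fingers measure 119 mm over their backs; the gripper's body (75 mm by 177 mm) begins 78 mm behind the grasp point.
Start: joints at [-3.816, 17.183, 87.147, -0, 75.671, -3.816], TCP at [0.55, -0, 0.205] pointing down, gripper open.
Joint ranges: [-173.82, 173.82], [-45.26, 126.66], [13.44, 144.39], [-59.66, 239.66], [0, 175.72], [-146.38, 146.38]. Speed limits (degrees/s): [127.2, 127.2, 147.25, 180, 180, 180].

### API

Orientations are given as a 3x3 rotation matrix whose columns are the frame's x, y, z axes.
In Python, from bench import manip gives the robot as it stands.
- The arm moves only by the tool play_rows, never from a script. Its argument "increments" is a list of rows, each a list of 3 entries, a list of its own where there are three numbers: the shift along the tool's x, y, z as a fraction of full scale, then the turn, a rotation vector about the tool's x, y, z as a fraction of full scale, then the closure in counts, from 0 (fully open) to 255 (shut). In form: [[[dx, dy, dz], [rx, ry, rz], hand], ...]. A call has 1 to 10 rows; each row is the pose to reach, as a shift and turn from the pose commanded when the call began, along the tool's axes at that moment; what a row does not reach only later rows make up. Full scale, the value 1, is 400 mm for a shift and 60 degrees for a turn. A row lasts 1/12 s, in which the tool goes at most 41.7 mm and 7.16 degrees, less where a joint would pass 70% of its speed; a pose out of reach is approached as far as the arm can. A call with a number of a shift or a turn outside -1 to 1 is refused whole. A call with a gripper value outside its range is refused whole. The fingers move at their own pace and stop on an object; the grip force is fixed at half the most. Time passes only in rows, so rows that repeat a pose let the fingers close. It gives the time, the measured TCP pose, the force and the opening at its end, in the units of the state.
- manip.get_state(): the state, without advancing time (a new reading comes with each control period).
- manip.snapshot(name): name is "scene" or "side" or "wrist"; returns a dict with "pixels" (480x640x3 uint8, blue, green, red), "fov_y" (degrees; the focal length in pixels is half the picture's height over the tangent of half this angle, whatever the lens; pixels are square), "cx", "cy" (the principal point, pixels), "camera_from_world" (4x4, takes a point from world to camera coordinates). Camera axes: x right, y up, looking along -z (the intrinsics and any distortion apply to the point x, -y, -z); pixel columns grow to the right and rows downward; lengths in m; the calibration is good to about 2 mm. A picture is of the moment at which its call begins. There is no depth.
- manip.finish_job(): hands the job in, once; it reports no verdict.
Trained networks look in the newest picture that a camera, given by its name, has taken for a name from the list of things; names that differ only in an ending like _2 or _b are one class to them, and where a whole thing is asked for, a point or a joint stands for the part that bears it (a point fixed in the world has none). Each returns a list of dicts, best first, with "confidence" (0 to 1); they miss things now and then, are a little off and sometimes report something else, mostly with a low value. They report only what shows in the picture. A call takes as long as a camera call.
- manip.search_frame(camera, query): "pixel" ([column, row] in pixels, amid what is visible of it).
- manip.cut_out(camera, query): "mask" (480x640 bool, what is visible of it) and "pixel" ([column, row] in pixels, amid what is visible of it).
The state is a dict: "time_s": time; "joint_pos": joint angles; "qvel": joint speeds; "effort": joint torques, N m; "eef_pos": TCP position; "tcp_rot": TCP orientation; "wrist_force": force on the tool from outside, world axes, zero at the start; "torque": the same for the moment, N m; "gripper_width": opening from 0.0 (shut) to 1.0 (fully open).
Only numpy, scipy, OpenCV 4.12 (cv2) and the standard library are available. Lean on these libraries where they do the work, as an engineer would, in place of code of your own. Each camera call takes 0.05 s, during which the arm holds its last target. There are 200 camera calls.

### The job

The conditioner carriage on the linear rail has been gummed fast by dried slurry, and a polishing head was left standing on the rail in its way. Lift the head off and stand it upright wholly on the black rubber mat; then push the carriage along its rail until it breaks free and bring it gently right up against the end stop hidden in the white shroud, so that its sprung bumper stays pressed in. Do not ram or force it, leave everything else standing where it is, and let go of everything at the end.

Things in the scene. Friction and masses are not known exactly. Their poses are not given: they have to be found in the camera images.
- rail: Linear rail fixed to the table: aluminium extrusion 80 mm wide (x), 440 mm long (y), 40 mm high; clamp feet reach 61 mm either side. Origin: centre of its underside; +y runs along it to the shroud, z up. The white shroud (110 mm wide, 75 mm high) covers y from 98 to 226 mm; the end stop is inside it, out of sight, at a place that differs each time.
- carriage: Dark steel plate on the rail, 100 mm wide (x), 90 long (y), 18 thick, 42 mm above the table; origin: centre of its underside, axes as the rail's. Starts at rail y = -140 mm and slides only to +y, 140 to 185 mm until stopped. Stuck: the first 10 mm need about 12 to 24 N, then it slides with 4 to 6 N and stays where left. On it stands an upright plate, see push_face.
- push_face (a point): Centre of the rear face (away from the shroud) of the carriage's upright aluminium plate, 112 mm above the table. The plate is 60 mm wide (x), 14 mm thick (y), from 60 to 136 mm above the table; two ribs in front of it reach up to 90 mm. Push it along this frame's +y (the rail's), or pinch it from above across its thickness.
- bumper (a joint): Sprung plunger rod on the carriage's front, its tip 105 mm ahead of the carriage's origin when free. Value: how far it is pressed in (m), 0 free to 0.005 fully in. Its spring is soft (1.5 N fully in), less than the carriage's friction; once it is fully in, the stop is solid and the pushing force rises steeply.
- head: Polishing head: black disc 74 mm across and 34 mm high with a steel knob on top (30 mm across, from 46 to 80 mm above the underside, on a thinner 20 mm neck); 0.3 to 0.6 kg. Origin: centre of its underside, z up. It starts standing on the rail's top (40 mm above the table) between carriage and shroud.
- mat: Black rubber mat fixed to the table, 150 by 150 mm, 6 mm thick. Origin: centre of its underside, axes along its sides. It lies to the left or right of the rail.
- cassette: White open wafer box fixed on the table, 150 by 150 mm, 50 mm high, the dark wafers in it rise to 105 mm. Not to be used. Origin: centre of its underside. It lies on the side where the mat is not.
- jar: Small closed jar, 44 mm across, 50 mm high, standing on top of the shroud; origin centre of its underside. Leave alone.
- bottle: White bottle with black cap, 70 mm across, 170 mm high; origin centre of its underside. Leave alone.
- beaker: Open clear beaker, 80 mm across, 100 mm high; origin centre of its underside. Leave alone.
- wrench: Steel wrench 170 mm long lying on the table near the robot. Leave alone.
- brush: Brush 160 mm long lying beyond the left one of mat and cassette. Leave alone.
- can: Aluminium can, 66 mm across, 100 mm high; origin centre of its underside. Leave alone.

How it is judged (in metres and radians):
On the way, in this order (a step that is already met when the one before it is completed fails the run):
1. the polishing head stands upright on the rubber mat, released (x of head in the frame of mat between -0.036 and 0.036 m and y of head in the frame of mat between -0.036 and 0.036 m and height (world z) of head between 0.002 and 0.01 m and angle between head's own z axis and vertical below 0.1 rad and contact force between the fingers and head below 0.5 N and linear speed of head below 0.03 m/s), for 0.2 s.
2. the carriage has broken free: it is more than 20 mm along its rail (y of carriage in the frame of rail above -0.12 m), for 0.05 s.
3. the carriage is at the hidden stop, its bumper pressed in more than 3 mm (value of joint bumper above 0.003 m and y of carriage in the frame of rail above -0.02 m), for 0.2 s.
At the end, for the whole second after the job is handed in: The polishing head stands upright (within 0.1 rad) at rest on the rubber mat, its centre within 36 mm of the mat's centre along both sides of the mat; the carriage is at rest at the end stop with its bumper pressed in more than 3 mm and more than 120 mm along its rail; both are released (all of step 1 and all of step 3 and linear speed of carriage below 0.01 m/s); the robot touches nothing.
It fails at once if the carriage is pushed with more than 60 N (rammed or forced) (contact force between any of the fingers, the arm and carriage above 60 N).
It fails at once if the carriage shoots along faster than 0.3 m/s (linear speed of carriage above 0.3 m/s).
It fails at once if another thing is moved more than 30 mm (distance of any of jar, bottle, beaker, wrench, brush, can from where it was at the start of the episode above 0.03 m).
It also fails if it takes over 72 s, if anything falls off the work surface, if the arm or the gripper's body presses on something with over 40 N, if the wrist force passes 120 N, or if a joint passes its speed limit or range.

## Working session

There is one attempt and no reset: what is moved stays moved. The work goes in short steps, Python scripts to look and compute and a tool call to move; the robot and the scene stay as the last step left them, time stands still between calls to the robot, and variables do not carry over. Pictures are saved under pics/ and viewed, about 8 in all and at most 12, crops included, and the job is handed in when it is done.

Besides the shell and the picture viewer there is one more tool, called after ">>>" as a command line: name --argument value ..., lists and objects as JSON in quotes. play_rows: Moves the arm, as the interface text tells. Its arguments: {"type":"object","properties":{"increments":{"type":"array"}},"required":["increments"]}

```bash
mkdir -p pics; ls; cat > h.py <<'E'
import numpy as np, cv2
from bench import manip
def snap(c,name=None):
    s=manip.snapshot(c)
    if name: cv2.imwrite(f'pics/{name}.png',s['pixels'])
    return s
def ray(s,px):
    f=240/np.tan(np.radians(s['fov_y'])/2)
    T=np.linalg.inv(s['camera_from_world'])
    d=T[:3,:3]@np.array([(px[0]-s['cx'])/f,-(px[1]-s['cy'])/f,-1])
    return T[:3,3],d
def onz(s,px,z):
    o,d=ray(s,px); return (o+d*(z-o[2])/d[2]).round(4)
def proj(s,p):
    f=240/np.tan(np.radians(s['fov_y'])/2)
    q=s['camera_from_world']@np.append(p,1)
    return (s['cx']+f*q[0]/-q[2], s['cy']-f*q[1]/-q[2])
E
python3 - <<'E'
from h import *
ss={}
for c in ('scene','side','wrist'):
    s=snap(c,c+'0'); ss[c]=s
    print(c,{k:v for k,v in s.items() if k not in('pixels','camera_from_world')}, np.linalg.inv(s['camera_from_world'])[:3,3].round(3))
    for q in ('head','mat','carriage','rail','push_face','cassette'):
        r=manip.search_frame(c,q)
        print(q,[(np.round(x['pixel']),round(x['confidence'],2)) for x in r[:2]])
cv2.imwrite('pics/both.png',cv2.resize(np.vstack([ss['scene']['pixels'],]),(800,600)))
E
```

```text
pics
scene {'fov_y': 43.612550504310676, 'cx': 319.4577303375222, 'cy': 237.12318447210126} [1.456 0.018 1.202]
head [(array([349., 260.]), 0.98)]
mat [(array([480., 233.]), 0.96)]
carriage [(array([280., 264.]), 0.81)]
rail [(array([338., 272.]), 0.8)]
push_face [(array([281., 269.]), 0.63), (array([266., 316.]), 0.51)]
cassette [(array([164., 221.]), 0.76), (array([360., 214.]), 0.61)]
side {'fov_y': 55.605071330583115, 'cx': 312.5536803672501, 'cy': 242.35326366724016} [0.492 0.601 0.761]
head [(array([281., 282.]), 0.92)]
mat [(array([328., 462.]), 0.92)]
carriage [(array([290., 219.]), 0.58), (array([327., 466.]), 0.23)]
rail [(array([279., 315.]), 0.93)]
push_face [(array([289., 216.]), 0.64)]
cassette [(array([388., 173.]), 0.81)]
wrist {'fov_y': 64.13779043855816, 'cx': 314.11757721787563, 'cy': 237.8293259483815} [0.549 0.077 0.384]
head [(array([413., 139.]), 0.83)]
mat []
carriage [(array([400., 323.]), 0.71)]
rail [(array([406., 184.]), 0.95)]
push_face [(array([403., 323.]), 0.74)]
cassette [(array([252., 470.]), 0.94)]
```

View pics/both.png

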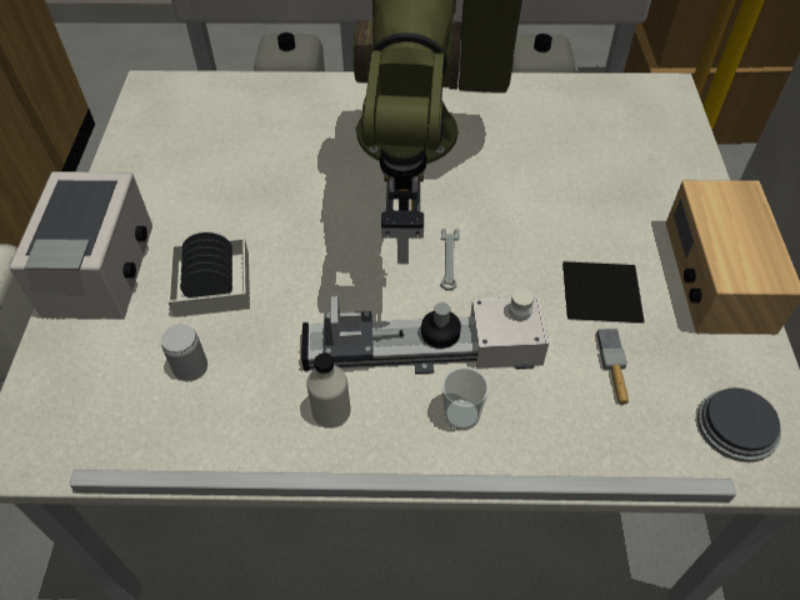

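View pics/side0.png

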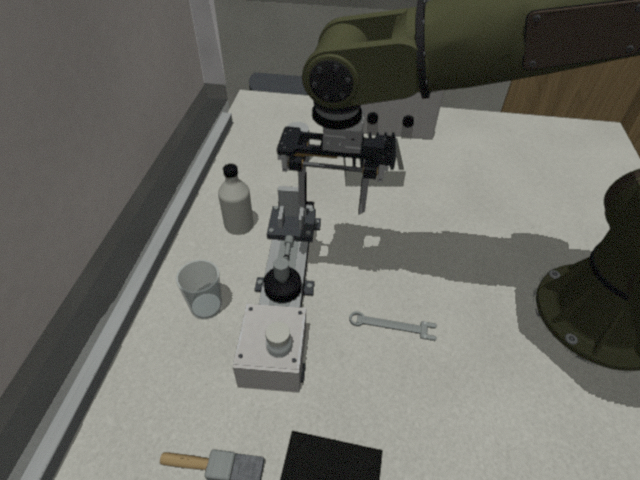

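View pics/wrist0.png

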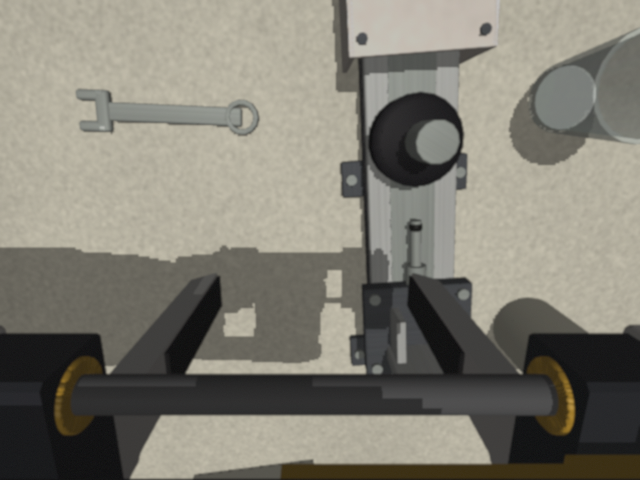

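```bash
python3 - <<'E'
from h import *
s=snap('scene'); w=snap('wrist')
def rep(n,*a): print(n,*a)
m=manip.cut_out('scene','mat')[0]['mask'].astype(np.uint8)
c=max(cv2.findContours(m,0,2)[0],key=cv2.contourArea)
P=np.array([onz(s,p[0],0.006)[:2] for p in c],np.float32)
r=cv2.minAreaRect(P); print('mat',r)
print('knob wrist',onz(w,(437,142),.12),'scene',onz(s,(354,246),.12))
for px in [(362,39),(486,29)]: print('shroud screw',onz(w,px,.075))
for px in [(360,60),(371,280),(459,60),(455,275)]: print('rail edge',onz(w,px,.04))
for px in [(375,300),(464,295)]: print('car screws',onz(w,px,.06))
for q,z in (('push_face',.1),('bottle',.17),('beaker',.1),('jar',.1)):
    for x in manip.search_frame('scene',q)[:1]: print(q,np.round(x['pixel']),onz(s,x['pixel'],z))
# upright plate top in scene pic: crop
im=s['pixels'][220:320,230:450]; cv2.imwrite('pics/crop.png',cv2.resize(im,None,fx=3.6,fy=3.6,interpolation=2))
print(manip.get_state()['tcp_rot'])
E
```

```text
mat ((0.4163045883178711, 0.10127606987953186), (0.038019951432943344, 0.16462461650371552), 88.96778106689453)
knob wrist [0.631  0.0716 0.12  ] scene [0.6332 0.0762 0.12  ]
shroud screw [0.5838 0.1439 0.075 ]
shroud screw [0.6739 0.1505 0.075 ]
rail edge [0.5866 0.1357 0.04  ]
rail edge [ 0.6033 -0.0586  0.04  ]
rail edge [0.6685 0.1357 0.04  ]
rail edge [ 0.6835 -0.0535  0.04  ]
car screws [ 0.6046 -0.0703  0.06  ]
car screws [ 0.6858 -0.0653  0.06  ]
push_face [280. 269.] [ 0.6837 -0.0886  0.1   ]
bottle [262. 316.] [ 0.8478 -0.1111  0.17  ]
beaker [370. 318.] [0.8074 0.1083 0.1   ]
jar [418. 244.] [0.609  0.2265 0.1   ]
[[ 9.99999998e-01  1.14930365e-06 -5.84195941e-05]
 [ 1.15096438e-06 -1.00000000e+00  2.84276308e-05]
 [-5.84195614e-05 -2.84276980e-05 -9.99999998e-01]]
```

View pics/crop.png

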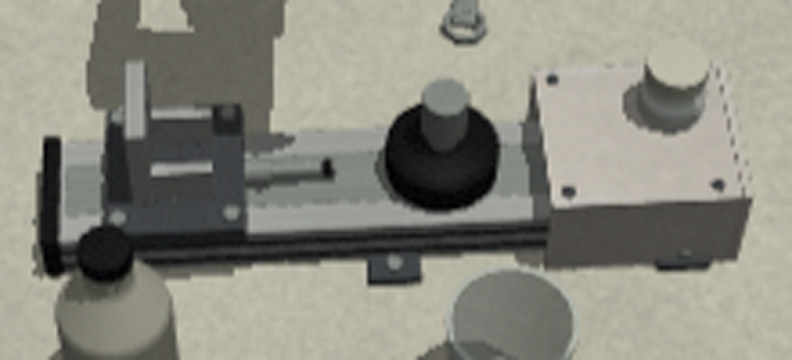

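```bash
python3 - <<'E'
from h import *
s=snap('scene')
C=[onz(s,p,.006)[:2] for p in [(450.4,209.6),(506.4,211.2),(514.4,256.8),(453.6,254.4)]]
print(C)
im=s['pixels'][195:270,435:530].max(2)
m=(im<45).astype(np.uint8)
c=max(cv2.findContours(m,0,2)[0],key=cv2.contourArea)
P=np.array([onz(s,p[0]+[435,195],.006)[:2] for p in c],np.float32)
print(cv2.minAreaRect(P))
for x in manip.cut_out('scene','mat'): print(x['confidence'],x['pixel'],x['mask'].sum())
w=snap('wrist')
m=manip.cut_out('wrist','head')[0]; print(m['pixel'])
# carriage plate top corners in scene crop: back-face bottom edge etc
for p in [(126,62),(144,62),(126,135),(147,137)]:
    q=(p[0]/3.6+230,p[1]/3.6+220); print(onz(s,q,.136))
E
```

```text
[array([0.4236, 0.3374]), array([0.4274, 0.483 ]), array([0.5752, 0.4767]), array([0.5696, 0.3281])]
((0.4999200701713562, 0.4065805673599243), (0.14849445223808289, 0.1474800705909729), 86.98721313476562)
0.69 [479.4, 233.4] 2787
[414.9, 137.5]
[ 0.6229 -0.125   0.136 ]
[ 0.6228 -0.1137  0.136 ]
[ 0.6796 -0.1209  0.136 ]
[ 0.6809 -0.108   0.136 ]
```

>>> play_rows --increments '[[[0.1,-0.09,0],[0,0,-0.036],0],[[0.205,-0.184,0],[0,0,-0.072],0],[[0.205,-0.184,0],[0,0,-0.072],0],[[0.205,-0.184,0.1],[0,0,-0.072],0],[[0.205,-0.184,0.1],[0,0,-0.072],0],[[0.205,-0.184,0.1],[0,0,-0.072],0]]'

```text
time_s: 2.1
eef_pos: [0.6309, 0.0735, 0.164]
tcp_rot: [[0.997, 0.076, -0.004], [0.076, -0.997, -0.0], [-0.004, -0.0, -1.0]]
wrist_force: [0.4, 0.1, 1.0]
gripper_width: 1.0
```

```bash
python3 - <<'E'
from h import *
w=snap('wrist','w1'); st=manip.get_state(); print(st['eef_pos'],st['tcp_rot'],st['wrist_force'])
print([np.round(proj(w,p)) for p in ([.632,.0735,.12],[.632,.0735,.165])])
E
```

```text
[0.63169127 0.07324431 0.16610811] [[ 9.97181043e-01  7.50274451e-02 -9.22380108e-04]
 [ 7.50273818e-02 -9.97181469e-01 -1.03072205e-04]
 [-9.27513595e-04  3.35778839e-05 -9.99999569e-01]] [ 0.64888599 -0.6153621   0.51134867]
[array([318., 264.]), array([319., 293.])]
```

View pics/w1.png

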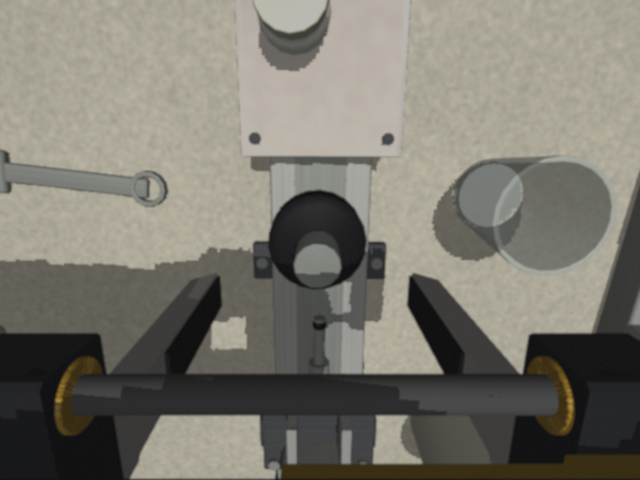

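Knob top appears at (318, 262), 2 px from where I projected it, and the rail runs vertically in the picture, so the tool is centred and aligned. Lower and grip.

>>> play_rows --increments '[[[0,0,0.07],[0,0,0],0],[[0,0,0.14],[0,0,0],0],[[0,0,0.195],[0,0,0],0],[[0,0,0.195],[0,0,0],0],[[0,0,0.195],[0,0,0],0],[[0,0,0.195],[0,0,0],255],[[0,0,0.195],[0,0,0],255],[[0,0,0.195],[0,0,0],255],[[0,0,0.195],[0,0,0],255],[[0,0,0.195],[0,0,0],255]]'

```text
time_s: 2.98
eef_pos: [0.6322, 0.0736, 0.0881]
tcp_rot: [[0.997, 0.075, 0.001], [0.075, -0.997, 0.0], [0.001, 0.0, -1.0]]
wrist_force: [-0.6, -0.0, -0.5]
gripper_width: 0.684
```

>>> play_rows --increments '[[[0,0,0],[0,0,0],255],[[0,0,0],[0,0,0],255],[[0,0,0],[0,0,0],255],[[0,0,0],[0,0,0],255],[[0,0,0],[0,0,0],255],[[0,0,0],[0,0,0],255]]'

```text
time_s: 3.48
eef_pos: [0.6321, 0.0736, 0.0874]
tcp_rot: [[0.997, 0.075, 0.0], [0.075, -0.997, 0.0], [0.0, -0.0, -1.0]]
wrist_force: [0.6, 0.9, -0.2]
gripper_width: 0.313
```

>>> play_rows --increments '[[[0,0,0],[0,0,0],255],[[0,0,0],[0,0,0],255],[[0,0,0],[0,0,0],255],[[0,0,-0.05],[0,0,0],255],[[0,0,-0.12],[0,0,0],255],[[0,0,-0.19],[0,0,0],255],[[0,0,-0.26],[0,0,0],255],[[0,0,-0.32],[0,0,0],255],[[0,0,-0.32],[0,0,0],255],[[0,0,-0.32],[0,0,0],255]]'

```text
time_s: 4.32
eef_pos: [0.632, 0.0736, 0.2153]
tcp_rot: [[0.997, 0.075, 0.001], [0.075, -0.997, 0.0], [0.001, 0.0, -1.0]]
wrist_force: [-1.0, -0.4, -4.7]
gripper_width: 0.312
```

>>> play_rows --increments '[[[-0.015,-0.05,0],[0,0,0],255],[[-0.045,-0.14,0],[0,0,0],255],[[-0.075,-0.23,0],[0,0,0],255],[[-0.105,-0.33,0],[0,0,0],255],[[-0.135,-0.43,0],[0,0,0],255],[[-0.165,-0.53,0],[0,0,0],255],[[-0.2,-0.63,0],[0,0,0],255],[[-0.23,-0.73,0],[0,0,0],255],[[-0.255,-0.81,0],[0,0,0],255],[[-0.269,-0.855,0],[0,0,0],255]]'

```text
time_s: 5.15
eef_pos: [0.4962, 0.4095, 0.2123]
tcp_rot: [[0.997, 0.078, -0.004], [0.078, -0.997, -0.002], [-0.004, 0.002, -1.0]]
wrist_force: [1.1, -0.6, -4.1]
gripper_width: 0.311
```

>>> play_rows --increments '[[[0,0,0],[0,0,0],255],[[0,0,0],[0,0,0],255],[[0,0,0],[0,0,0],255]]'

```text
time_s: 5.4
eef_pos: [0.4989, 0.4056, 0.2136]
tcp_rot: [[0.997, 0.075, -0.002], [0.075, -0.997, -0.002], [-0.002, 0.002, -1.0]]
wrist_force: [0.6, -0.3, -3.5]
gripper_width: 0.318
```

```bash
python3 - <<'E'
from h import *
st=manip.get_state(); print(st['eef_pos'],st['wrist_force'],st['gripper_width'])
w=snap('wrist','w2'); print(np.round(proj(w,[.499,.4065,.006])))
for x in manip.search_frame('wrist','mat')[:1]: print(x['pixel'],onz(w,x['pixel'],.006))
E
```

```text
[0.49887404 0.40561056 0.21359076] [ 0.60569619 -0.26808276 -3.53632732] 0.3176357586372708
[316. 210.]
[309.8, 181.3] [0.4906 0.4355 0.006 ]
```

View pics/w2.png

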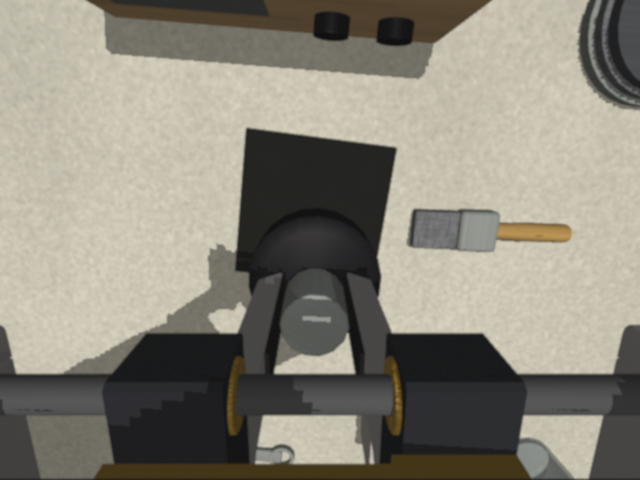

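Mat corners (248,128), (396,148) and (236,271) put its centre at (316,210), the pixel I projected. Lower.

>>> play_rows --increments '[[[0,0,0.06],[0,0,0],255],[[0,0,0.14],[0,0,0],255],[[0,0,0.22],[0,0,0],255],[[0,0,0.3],[0,0,0],255],[[0,0,0.35],[0,0,0],255],[[0,0,0.38],[0,0,0],255],[[0,0,0.39],[0,0,0],255],[[0,0,0.397],[0,0,0],255],[[0,0,0.4],[0,0,0],255],[[0,0,0.4],[0,0,0],255]]'

```text
time_s: 6.33
eef_pos: [0.4995, 0.4068, 0.0567]
tcp_rot: [[0.997, 0.075, 0.002], [0.075, -0.997, 0.001], [0.002, -0.001, -1.0]]
wrist_force: [-0.2, 0.1, -3.0]
gripper_width: 0.315
```

>>> play_rows --increments '[[[0,0,0.002],[0,0,0],255],[[0,0,0.004],[0,0,0],255],[[0,0,0.004],[0,0,0],255]]'

```text
time_s: 6.58
eef_pos: [0.499, 0.4066, 0.0543]
tcp_rot: [[0.997, 0.075, 0.0], [0.075, -0.997, 0.0], [0.001, -0.0, -1.0]]
wrist_force: [0.3, -0.2, -3.4]
gripper_width: 0.314
```

>>> play_rows --increments '[[[0,0,0.002],[0,0,0],255],[[0,0,0.004],[0,0,0],255],[[0,0,0.004],[0,0,0],255],[[0,0,0.004],[0,0,0],255]]'

```text
time_s: 6.92
eef_pos: [0.4992, 0.4067, 0.0533]
tcp_rot: [[0.997, 0.075, 0.001], [0.075, -0.997, 0.001], [0.001, -0.001, -1.0]]
wrist_force: [-2.7, -1.5, 6.0]
gripper_width: 0.314
```

Contact (force sign flipped to +6 N). Release, then rise.

>>> play_rows --increments '[[[0,0,-0.001],[0,0,0],255],[[0,0,-0.001],[0,0,0],140],[[0,0,-0.001],[0,0,0],80],[[0,0,-0.001],[0,0,0],40],[[0,0,-0.001],[0,0,0],0],[[0,0,-0.001],[0,0,0],0],[[0,0,-0.001],[0,0,0],0],[[0,0,-0.001],[0,0,0],0],[[0,0,-0.001],[0,0,0],0],[[0,0,-0.001],[0,0,0],0]]'

```text
time_s: 7.75
eef_pos: [0.4989, 0.4065, 0.0526]
tcp_rot: [[0.997, 0.075, -0.0], [0.075, -0.997, 0.0], [-0.0, -0.0, -1.0]]
wrist_force: [-0.1, 0.6, 0.2]
gripper_width: 0.919
```

>>> play_rows --increments '[[[0,0,0],[0,0,0],0],[[0,0,0],[0,0,0],0],[[0,0,-0.06],[0,0,0],0],[[0,0,-0.14],[0,0,0],0],[[0,0,-0.24],[0,0,0],0],[[0,0,-0.34],[0,0,0],0],[[0,0,-0.41],[0,0,0],100],[[0,0,-0.41],[0,0,0],200],[[0,0,-0.41],[0,0,0],255],[[0,0,-0.41],[0,0,0],255]]'

```text
time_s: 8.58
eef_pos: [0.4986, 0.4063, 0.2154]
tcp_rot: [[0.997, 0.075, -0.001], [0.075, -0.997, -0.001], [-0.001, 0.001, -1.0]]
wrist_force: [-0.1, -0.4, -0.2]
gripper_width: 0.754
```

```bash
python3 - <<'E'
from h import *
s=snap('scene'); st=manip.get_state(); print(st['eef_pos'],st['wrist_force'],st['gripper_width'],st['joint_pos'])
w=snap('wrist')
im=np.vstack([w['pixels'][:300],s['pixels'][180:330,:]])
cv2.imwrite('pics/w3.png',im)
print([np.round(proj(w,p)) for p in ([.499,.4065,.086],[.499,.4065,.006])])
E
```

```text
[0.49849928 0.40621283 0.21491603] [ 0.18545092 -0.2637524  -0.58659504] 0.7088639342002235 [3.59125047e+01 2.90714145e+01 6.94038425e+01 6.40677955e-04
 8.16726327e+01 3.15923122e+01]
[array([317., 230.]), array([316., 211.])]
```

View pics/w3.png

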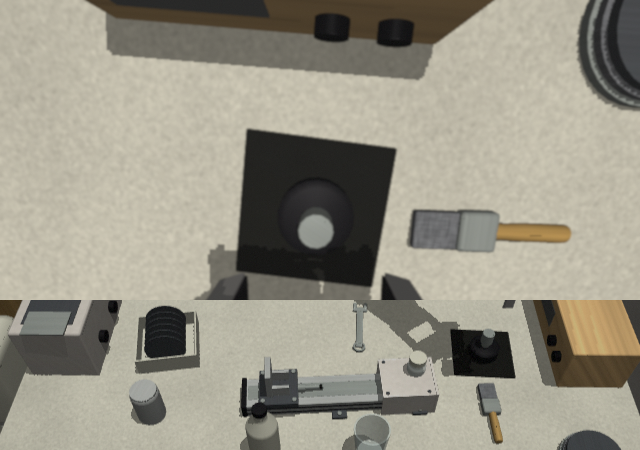

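The head stands upright, centred on the mat, released. Next: closed fingers behind the push plate.

>>> play_rows --increments '[[[0.01,0.05,0],[0,0,0],255],[[0.03,0.15,0],[0,0,0],255],[[0.05,0.25,0],[0,0,0],255],[[0.07,0.35,0],[0,0,0],255],[[0.09,0.45,0],[0,0,0],255],[[0.11,0.55,0],[0,0,0],255],[[0.125,0.65,0],[0,0,0],255],[[0.14,0.75,0],[0,0,0],255]]'

```text
time_s: 9.35
eef_pos: [0.5771, 0.1096, 0.2155]
tcp_rot: [[0.997, 0.075, -0.002], [0.075, -0.997, -0.0], [-0.002, 0.0, -1.0]]
wrist_force: [1.3, 0.4, 0.4]
gripper_width: 0.103
```

>>> play_rows --increments '[[[0.02,0.09,0],[0,0,0],255],[[0.04,0.19,0],[0,0,0],255],[[0.06,0.29,0],[0,0,0],255],[[0.08,0.39,0],[0,0,0],255],[[0.1,0.49,0],[0,0,0],255],[[0.12,0.59,0],[0,0,0],255],[[0.13,0.68,0],[0,0,0],255],[[0.14,0.75,0],[0,0,0],255],[[0.14,0.75,0],[0,0,0],255],[[0.14,0.75,0],[0,0,0],255]]'

```text
time_s: 10.18
eef_pos: [0.6554, -0.1846, 0.2147]
tcp_rot: [[0.997, 0.073, -0.003], [0.073, -0.997, 0.001], [-0.002, -0.001, -1.0]]
wrist_force: [-1.0, -0.3, -1.0]
gripper_width: 0.003
```

```bash
python3 - <<'E'
from h import *
st=manip.get_state(); print(st['eef_pos'],st['wrist_force'],st['gripper_width'])
w=snap('wrist','w4')
R=np.array([-.075,.997]);X=np.array([.997,.075]);c=np.array([.651,-.123])
print([np.round(proj(w,[*(c+X*a+R*b),.136])) for a in(-.03,.03) for b in (0,.014)])
E
```

```text
[ 0.65536842 -0.1845854   0.21466607] [-0.98852175 -0.26865143 -0.98717875] 0.0031816623876945046
[array([271., 158.]), array([270., 136.]), array([362., 158.]), array([363., 136.])]
```

View pics/w4.png

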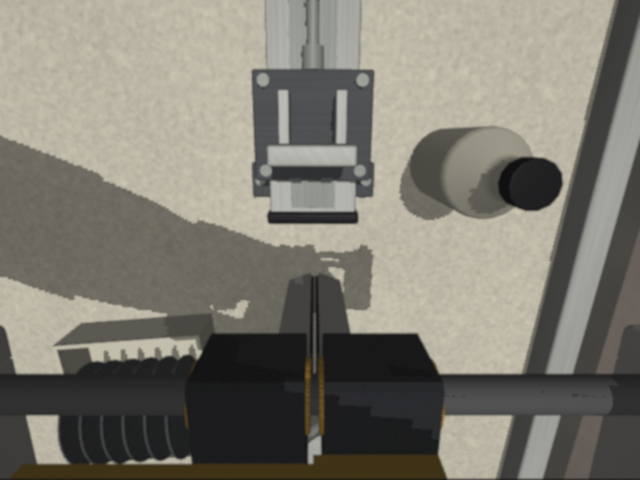

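Plate top spans cols 267–357, rows 146–166, so the rear face is at about y = -0.128, 5 mm nearer than estimated. Lower behind it, then approach.

>>> play_rows --increments '[[[-0.005,0,0.07],[0,0,0],255],[[-0.005,0,0.15],[0,0,0],255],[[-0.005,0,0.23],[0,0,0],255],[[-0.005,0,0.288],[0,0,0],255],[[-0.005,0,0.288],[0,0,0],255],[[-0.005,-0.03,0.288],[0,0,0],255],[[-0.005,-0.06,0.288],[0,0,0],255],[[-0.005,-0.08,0.288],[0,0,0],255],[[-0.005,-0.08,0.288],[0,0,0],255],[[-0.005,-0.08,0.288],[0,0,0],255]]'

```text
time_s: 11.07
eef_pos: [0.6519, -0.1507, 0.1029]
tcp_rot: [[0.997, 0.077, 0.002], [0.077, -0.997, -0.001], [0.002, 0.001, -1.0]]
wrist_force: [-0.1, 0.4, 0.1]
gripper_width: 0.004
```

>>> play_rows --increments '[[[0,-0.0025,0],[0,0,0],255],[[0,-0.005,0],[0,0,0],255],[[0,-0.0075,0],[0,0,0],255],[[0,-0.01,0],[0,0,0],255],[[0,-0.0125,0],[0,0,0],255],[[0,-0.015,0],[0,0,0],255],[[0,-0.0175,0],[0,0,0],255],[[0,-0.02,0],[0,0,0],255]]'

```text
time_s: 11.73
eef_pos: [0.6508, -0.1435, 0.1014]
tcp_rot: [[0.997, 0.075, -0.0], [0.075, -0.997, 0.0], [-0.0, -0.0, -1.0]]
wrist_force: [0.3, -0.1, 0.1]
gripper_width: 0.004
```

>>> play_rows --increments '[[[0,-0.0025,0],[0,0,0],255],[[0,-0.005,0],[0,0,0],255],[[0,-0.0075,0],[0,0,0],255]]'

```text
time_s: 11.98
eef_pos: [0.6506, -0.1405, 0.1015]
tcp_rot: [[0.997, 0.075, 0.0], [0.075, -0.997, 0.0], [0.0, -0.0, -1.0]]
wrist_force: [0.4, -0.1, -0.6]
gripper_width: 0.008
```

>>> play_rows --increments '[[[0,-0.0025,0],[0,0,0],255],[[0,-0.005,0],[0,0,0],255],[[0,-0.0075,0],[0,0,0],255]]'

```text
time_s: 12.23
eef_pos: [0.6504, -0.1379, 0.1015]
tcp_rot: [[0.997, 0.075, 0.0], [0.075, -0.997, -0.001], [0.0, 0.001, -1.0]]
wrist_force: [0.1, -4.4, -0.7]
gripper_width: 0.005
```

>>> play_rows --increments '[[[0,-0.0025,0],[0,0,0],255],[[0,-0.005,0],[0,0,0],255]]'

```text
time_s: 12.4
eef_pos: [0.6503, -0.1368, 0.1015]
tcp_rot: [[0.997, 0.075, 0.001], [0.075, -0.997, -0.002], [0.001, 0.002, -1.0]]
wrist_force: [1.7, -11.9, -2.3]
gripper_width: 0.007
```

Contact at TCP y ≈ -0.138; stiffness is a few N/mm. Continue slowly.

>>> play_rows --increments '[[[0,-0.0025,0],[0,0,0],255],[[0,-0.005,0],[0,0,0],255],[[0,-0.005,0],[0,0,0],255]]'

```text
time_s: 12.65
eef_pos: [0.6503, -0.1361, 0.1015]
tcp_rot: [[0.997, 0.074, 0.001], [0.074, -0.997, -0.004], [0.001, 0.004, -1.0]]
wrist_force: [3.2, -16.1, -4.1]
gripper_width: 0.004
```

>>> play_rows --increments '[[[0,-0.0025,0],[0,0,0],255],[[0,-0.005,0],[0,0,0],255],[[0,-0.005,0],[0,0,0],255]]'

```text
time_s: 12.9
eef_pos: [0.6502, -0.1353, 0.1016]
tcp_rot: [[0.997, 0.073, 0.002], [0.073, -0.997, -0.005], [0.002, 0.005, -1.0]]
wrist_force: [5.2, -21.7, -3.8]
gripper_width: 0.006
```

>>> play_rows --increments '[[[0,-0.0025,0],[0,0,0],255],[[0,-0.005,0],[0,0,0],255],[[0,-0.005,0],[0,0,0],255]]'

```text
time_s: 13.15
eef_pos: [0.6499, -0.1309, 0.1015]
tcp_rot: [[0.997, 0.074, 0.001], [0.074, -0.997, -0.001], [0.001, 0.001, -1.0]]
wrist_force: [1.0, -3.9, -1.2]
gripper_width: 0.01
```

>>> play_rows --increments '[[[0,-0.0025,0],[0,0,0],255],[[0,-0.005,0],[0,0,0],255],[[0,-0.0075,0],[0,0,0],255],[[0,-0.01,0],[0,0,0],255]]'

```text
time_s: 13.48
eef_pos: [0.6496, -0.1265, 0.1015]
tcp_rot: [[0.997, 0.075, 0.001], [0.075, -0.997, -0.001], [0.001, 0.001, -1.0]]
wrist_force: [1.4, -6.5, -0.9]
gripper_width: 0.007
```

>>> play_rows --increments '[[[0,-0.0025,0],[0,0,0],255],[[0,-0.005,0],[0,0,0],255],[[0,-0.0075,0],[0,0,0],255],[[0,-0.01,0],[0,0,0],255]]'

```text
time_s: 13.82
eef_pos: [0.6493, -0.1225, 0.1015]
tcp_rot: [[0.997, 0.075, 0.001], [0.075, -0.997, -0.001], [0.001, 0.001, -1.0]]
wrist_force: [2.1, -6.5, -1.5]
gripper_width: 0.003
```

>>> play_rows --increments '[[[0,-0.0025,0],[0,0,0],255],[[0,-0.005,0],[0,0,0],255],[[0,-0.0075,0],[0,0,0],255],[[0,-0.01,0],[0,0,0],255]]'

```text
time_s: 14.15
eef_pos: [0.649, -0.1185, 0.1015]
tcp_rot: [[0.997, 0.075, 0.001], [0.075, -0.997, -0.001], [0.0, 0.001, -1.0]]
wrist_force: [1.5, -6.0, -1.7]
gripper_width: 0.004
```

Free and sliding at about 6 N. Travel so far is about 19 mm.

>>> play_rows --increments '[[[0,-0.0075,0],[0,0,0],255],[[0,-0.015,0],[0,0,0],255],[[0,-0.0225,0],[0,0,0],255],[[0,-0.03,0],[0,0,0],255],[[0,-0.0375,0],[0,0,0],255],[[0,-0.045,0],[0,0,0],255],[[0,-0.0525,0],[0,0,0],255],[[0,-0.06,0],[0,0,0],255],[[0,-0.0675,0],[0,0,0],255],[[0,-0.075,0],[0,0,0],255]]'

```text
time_s: 14.98
eef_pos: [0.6469, -0.0885, 0.1015]
tcp_rot: [[0.997, 0.075, 0.001], [0.075, -0.997, -0.001], [0.001, 0.001, -1.0]]
wrist_force: [2.2, -6.9, -1.3]
gripper_width: 0.003
```

>>> play_rows --increments '[[[0,-0.0075,0],[0,0,0],255],[[0,-0.015,0],[0,0,0],255],[[0,-0.0225,0],[0,0,0],255],[[0,-0.03,0],[0,0,0],255],[[0,-0.0375,0],[0,0,0],255],[[0,-0.045,0],[0,0,0],255],[[0,-0.0525,0],[0,0,0],255],[[0,-0.06,0],[0,0,0],255],[[0,-0.0675,0],[0,0,0],255],[[0,-0.075,0],[0,0,0],255]]'

```text
time_s: 15.82
eef_pos: [0.6447, -0.0586, 0.1015]
tcp_rot: [[0.997, 0.075, 0.001], [0.075, -0.997, -0.001], [0.001, 0.001, -1.0]]
wrist_force: [4.8, -6.3, -1.7]
gripper_width: 0.009
```

>>> play_rows --increments '[[[0,-0.0075,0],[0,0,0],255],[[0,-0.015,0],[0,0,0],255],[[0,-0.0225,0],[0,0,0],255],[[0,-0.03,0],[0,0,0],255],[[0,-0.0375,0],[0,0,0],255],[[0,-0.045,0],[0,0,0],255],[[0,-0.0525,0],[0,0,0],255],[[0,-0.06,0],[0,0,0],255],[[0,-0.0675,0],[0,0,0],255],[[0,-0.075,0],[0,0,0],255]]'

```text
time_s: 16.65
eef_pos: [0.6426, -0.0287, 0.1015]
tcp_rot: [[0.997, 0.075, 0.001], [0.075, -0.997, -0.001], [0.001, 0.001, -1.0]]
wrist_force: [6.0, -6.9, -2.7]
gripper_width: 0.004
```

>>> play_rows --increments '[[[0,-0.005,0],[0,0,0],255],[[0,-0.01,0],[0,0,0],255],[[0,-0.015,0],[0,0,0],255],[[0,-0.02,0],[0,0,0],255],[[0,-0.025,0],[0,0,0],255],[[0,-0.03,0],[0,0,0],255],[[0,-0.035,0],[0,0,0],255],[[0,-0.04,0],[0,0,0],255]]'

```text
time_s: 17.32
eef_pos: [0.6414, -0.0127, 0.1015]
tcp_rot: [[0.997, 0.075, 0.001], [0.075, -0.997, -0.001], [0.001, 0.001, -1.0]]
wrist_force: [5.8, -5.4, -2.4]
gripper_width: 0.005
```

>>> play_rows --increments '[[[0,-0.0025,0],[0,0,0],255],[[0,-0.005,0],[0,0,0],255],[[0,-0.0075,0],[0,0,0],255],[[0,-0.01,0],[0,0,0],255],[[0,-0.0125,0],[0,0,0],255],[[0,-0.015,0],[0,0,0],255],[[0,-0.0175,0],[0,0,0],255],[[0,-0.02,0],[0,0,0],255]]'

```text
time_s: 17.98
eef_pos: [0.6408, -0.0048, 0.1015]
tcp_rot: [[0.997, 0.075, 0.001], [0.075, -0.997, -0.001], [0.001, 0.001, -1.0]]
wrist_force: [4.9, -6.6, -2.8]
gripper_width: 0.005
```

>>> play_rows --increments '[[[0,-0.0025,0],[0,0,0],255],[[0,-0.005,0],[0,0,0],255],[[0,-0.0075,0],[0,0,0],255],[[0,-0.01,0],[0,0,0],255],[[0,-0.0125,0],[0,0,0],255]]'

```text
time_s: 18.4
eef_pos: [0.6404, 0.0002, 0.1015]
tcp_rot: [[0.997, 0.075, 0.001], [0.075, -0.997, -0.001], [0.001, 0.001, -1.0]]
wrist_force: [5.7, -5.5, -2.5]
gripper_width: 0.007
```

>>> play_rows --increments '[[[0,-0.0025,0],[0,0,0],255],[[0,-0.005,0],[0,0,0],255],[[0,-0.0075,0],[0,0,0],255],[[0,-0.01,0],[0,0,0],255]]'

```text
time_s: 18.73
eef_pos: [0.6401, 0.0042, 0.1015]
tcp_rot: [[0.997, 0.075, 0.001], [0.075, -0.997, -0.001], [0.001, 0.001, -1.0]]
wrist_force: [5.6, -7.1, -2.4]
gripper_width: 0.009
```

>>> play_rows --increments '[[[0,-0.0025,0],[0,0,0],255],[[0,-0.005,0],[0,0,0],255],[[0,-0.0075,0],[0,0,0],255],[[0,-0.01,0],[0,0,0],255]]'

```text
time_s: 19.07
eef_pos: [0.6398, 0.0082, 0.1015]
tcp_rot: [[0.997, 0.075, 0.001], [0.075, -0.997, -0.001], [0.001, 0.001, -1.0]]
wrist_force: [5.2, -6.1, -1.8]
gripper_width: 0.006
```

>>> play_rows --increments '[[[0,-0.0025,0],[0,0,0],255],[[0,-0.005,0],[0,0,0],255],[[0,-0.0075,0],[0,0,0],255],[[0,-0.01,0],[0,0,0],255]]'

```text
time_s: 19.4
eef_pos: [0.6395, 0.0122, 0.1015]
tcp_rot: [[0.997, 0.075, 0.001], [0.075, -0.997, -0.001], [0.001, 0.001, -1.0]]
wrist_force: [5.0, -6.4, -1.6]
gripper_width: 0.006
```

>>> play_rows --increments '[[[0,-0.0025,0],[0,0,0],255],[[0,-0.005,0],[0,0,0],255],[[0,-0.0075,0],[0,0,0],255],[[0,-0.01,0],[0,0,0],255]]'

```text
time_s: 19.73
eef_pos: [0.6392, 0.0161, 0.1015]
tcp_rot: [[0.997, 0.075, 0.001], [0.075, -0.997, -0.001], [0.001, 0.001, -1.0]]
wrist_force: [5.2, -6.2, -3.1]
gripper_width: 0.007
```

>>> play_rows --increments '[[[0,-0.0025,0],[0,0,0],255],[[0,-0.005,0],[0,0,0],255],[[0,-0.0075,0],[0,0,0],255],[[0,-0.01,0],[0,0,0],255]]'

```text
time_s: 20.07
eef_pos: [0.6389, 0.0201, 0.1015]
tcp_rot: [[0.997, 0.075, 0.001], [0.075, -0.997, -0.001], [0.001, 0.001, -1.0]]
wrist_force: [5.0, -6.9, -2.8]
gripper_width: 0.003
```

>>> play_rows --increments '[[[0,-0.0025,0],[0,0,0],255],[[0,-0.005,0],[0,0,0],255],[[0,-0.0075,0],[0,0,0],255]]'

```text
time_s: 20.32
eef_pos: [0.6387, 0.0231, 0.1015]
tcp_rot: [[0.997, 0.075, 0.001], [0.075, -0.997, -0.001], [0.001, 0.001, -1.0]]
wrist_force: [5.2, -5.3, -2.1]
gripper_width: 0.005
```

>>> play_rows --increments '[[[0,-0.0025,0],[0,0,0],255],[[0,-0.005,0],[0,0,0],255],[[0,-0.0075,0],[0,0,0],255],[[0,-0.01,0],[0,0,0],255]]'

```text
time_s: 20.65
eef_pos: [0.6384, 0.0271, 0.1015]
tcp_rot: [[0.997, 0.075, 0.001], [0.075, -0.997, -0.001], [0.001, 0.001, -1.0]]
wrist_force: [4.4, -5.3, -1.2]
gripper_width: 0.006
```

>>> play_rows --increments '[[[0,-0.0025,0],[0,0,0],255],[[0,-0.005,0],[0,0,0],255],[[0,-0.0075,0],[0,0,0],255]]'

```text
time_s: 20.9
eef_pos: [0.6382, 0.0301, 0.1015]
tcp_rot: [[0.997, 0.075, 0.001], [0.075, -0.997, -0.001], [0.001, 0.001, -1.0]]
wrist_force: [5.1, -6.0, -3.0]
gripper_width: 0.004
```

>>> play_rows --increments '[[[0,-0.0025,0],[0,0,0],255],[[0,-0.005,0],[0,0,0],255],[[0,-0.0075,0],[0,0,0],255],[[0,-0.01,0],[0,0,0],255]]'

```text
time_s: 21.23
eef_pos: [0.6378, 0.0341, 0.1015]
tcp_rot: [[0.997, 0.075, 0.001], [0.075, -0.997, -0.001], [0.001, 0.001, -1.0]]
wrist_force: [5.9, -6.0, -2.9]
gripper_width: 0.002
```

>>> play_rows --increments '[[[0,-0.0025,0],[0,0,0],255],[[0,-0.005,0],[0,0,0],255],[[0,-0.0075,0],[0,0,0],255]]'

```text
time_s: 21.48
eef_pos: [0.6376, 0.0371, 0.1015]
tcp_rot: [[0.997, 0.075, 0.001], [0.075, -0.997, -0.001], [0.001, 0.001, -1.0]]
wrist_force: [4.9, -5.9, -1.5]
gripper_width: 0.006
```

>>> play_rows --increments '[[[0,-0.0025,0],[0,0,0],255],[[0,-0.005,0],[0,0,0],255],[[0,-0.0075,0],[0,0,0],255]]'

```text
time_s: 21.73
eef_pos: [0.6374, 0.0401, 0.1015]
tcp_rot: [[0.997, 0.075, 0.001], [0.075, -0.997, -0.001], [0.001, 0.001, -1.0]]
wrist_force: [5.6, -6.1, -1.9]
gripper_width: 0.007
```

>>> play_rows --increments '[[[0,-0.0025,0],[0,0,0],255],[[0,-0.005,0],[0,0,0],255],[[0,-0.0075,0],[0,0,0],255]]'

```text
time_s: 21.98
eef_pos: [0.6372, 0.0431, 0.1015]
tcp_rot: [[0.997, 0.075, 0.001], [0.075, -0.997, -0.001], [0.001, 0.001, -1.0]]
wrist_force: [6.2, -6.1, -2.1]
gripper_width: 0.006
```

>>> play_rows --increments '[[[0,-0.0025,0],[0,0,0],255],[[0,-0.005,0],[0,0,0],255],[[0,-0.0075,0],[0,0,0],255]]'

```text
time_s: 22.23
eef_pos: [0.637, 0.046, 0.1015]
tcp_rot: [[0.997, 0.075, 0.001], [0.075, -0.997, -0.001], [0.001, 0.001, -1.0]]
wrist_force: [5.6, -6.1, -2.3]
gripper_width: 0.008
```

>>> play_rows --increments '[[[0,-0.0025,0],[0,0,0],255],[[0,-0.005,0],[0,0,0],255]]'

```text
time_s: 22.4
eef_pos: [0.6368, 0.048, 0.1015]
tcp_rot: [[0.997, 0.075, 0.001], [0.075, -0.997, -0.001], [0.001, 0.001, -1.0]]
wrist_force: [5.3, -5.9, -2.4]
gripper_width: 0.003
```

>>> play_rows --increments '[[[0,-0.0025,0],[0,0,0],255],[[0,-0.005,0],[0,0,0],255]]'

```text
time_s: 22.57
eef_pos: [0.6367, 0.0499, 0.1015]
tcp_rot: [[0.997, 0.075, 0.001], [0.075, -0.997, -0.001], [0.001, 0.001, -1.0]]
wrist_force: [4.4, -8.3, -2.1]
gripper_width: 0.007
```

>>> play_rows --increments '[[[0,-0.0025,0],[0,0,0],255],[[0,-0.005,0],[0,0,0],255]]'

```text
time_s: 22.73
eef_pos: [0.6366, 0.0511, 0.1016]
tcp_rot: [[0.997, 0.074, 0.002], [0.074, -0.997, -0.003], [0.001, 0.003, -1.0]]
wrist_force: [6.4, -16.5, -1.2]
gripper_width: 0.007
```

Force rises steeply: the stop is reached. Hold briefly to confirm.

>>> play_rows --increments '[[[0,-0.0025,0],[0,0,0],255],[[0,-0.0025,0],[0,0,0],255],[[0,-0.0025,0],[0,0,0],255],[[0,-0.0025,0],[0,0,0],255]]'

```text
time_s: 23.07
eef_pos: [0.6366, 0.0513, 0.1016]
tcp_rot: [[0.997, 0.074, 0.002], [0.074, -0.997, -0.003], [0.001, 0.003, -1.0]]
wrist_force: [5.4, -16.8, -2.5]
gripper_width: 0.004
```

>>> play_rows --increments '[[[0,0.0025,0],[0,0,0],255],[[0,0.005,0],[0,0,0],255],[[0,0.01,0],[0,0,0],255],[[0,0.03,0],[0,0,0],255],[[0,0.08,0],[0,0,0],255],[[0,0.13,0],[0,0,0],255],[[0,0.15,-0.06],[0,0,0],255],[[0,0.15,-0.14],[0,0,0],255],[[0,0.15,-0.24],[0,0,0],255],[[0,0.15,-0.28],[0,0,0],255]]'

```text
time_s: 23.9
eef_pos: [0.6413, -0.0065, 0.2189]
tcp_rot: [[0.997, 0.075, 0.006], [0.075, -0.997, -0.0], [0.006, 0.001, -1.0]]
wrist_force: [-0.4, 0.1, 1.8]
gripper_width: 0.003
```

>>> play_rows --increments '[[[0,0,0],[0,0,0],255],[[0,0,0],[0,0,0],255],[[0,0,0],[0,0,0],255]]'

```text
time_s: 24.15
eef_pos: [0.6399, -0.0061, 0.2119]
tcp_rot: [[0.997, 0.075, -0.002], [0.075, -0.997, 0.0], [-0.002, -0.0, -1.0]]
wrist_force: [0.1, 0.8, -1.4]
gripper_width: 0.003
```

```bash
python3 - <<'E'
from h import *
s=snap('scene'); st=manip.get_state(); print(st['time_s'],st['eef_pos'],st['wrist_force'])
w=snap('wrist')
a=cv2.resize(s['pixels'][190:370,90:540],(800,320)); b=cv2.resize(w['pixels'][:280],(640,280)); b=cv2.copyMakeBorder(b,0,0,0,160,0)
cv2.imwrite('pics/end.png',np.vstack([a,b]))
# expected plate top corners if rear face at contact (-0.128 start + 189 mm)
R=np.array([-.075,.997]);X=np.array([.997,.075]);c=np.array([.648,-.128])+.189*R
print([np.round(proj(w,[*(c+X*a+R*b),.136])) for a in(-.03,.03) for b in (0,.014)])
E
```

```text
24.2 [ 0.6398255  -0.00601837  0.21167335] [ 0.4650398  -1.14435747 -1.09935469]
[array([268., 150.]), array([268., 128.]), array([361., 150.]), array([362., 128.])]
```

View pics/end.png

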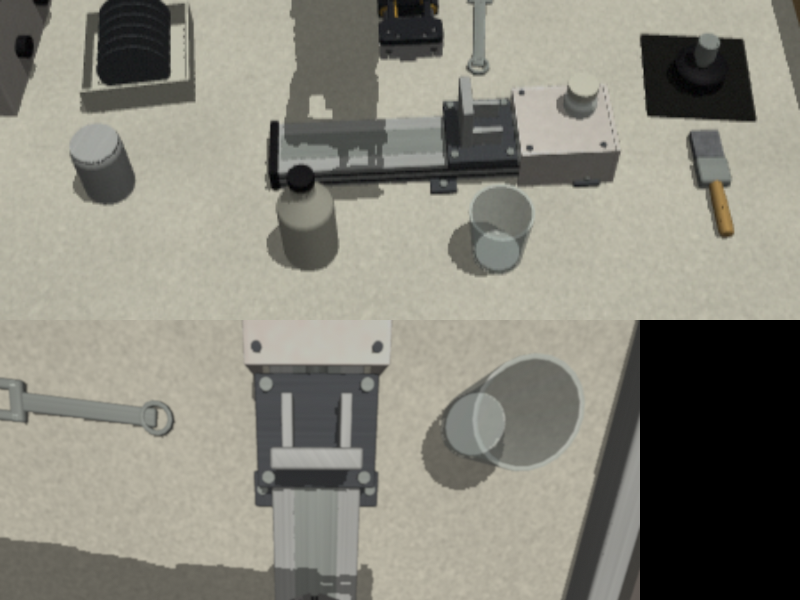

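The plate top sits at rows 128–149 of the wrist view, as predicted (128–150), so it stayed at the stop. The head stands on the mat and nothing else has moved.

```bash
python3 -c "
from bench import manip
print(manip.finish_job())"
```

```text
the job is handed in; nothing more can be done
None
```

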